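Index the goniometer's detector arm one hole towards the beam trap

ROBOT

A 6-joint arm with a two-finger parallel gripper is mounted at the origin on the work surface. World frame = base frame: x ahead of the robot, y to its left, z up, the work surface at z = 0. Lengths are in m, angles in degrees, forces in N, time in s.
With the tool pointing down it reaches from about 0.325 to 0.85 m from the base axis. Payload 15.5 kg.
Tool frame: the origin (TCP) lies midway between the tips of the shut fingers; the grasp point (between the pads) lies 19 mm behind it; y points along the fingers, x is the direction in which the jaws open and shut, and the axes are right-handed (so a half turn about y gives the same grasp; the last joint's range is limited). The gripper opens to 91 mm and grips with 3 to 60 N. Pads are 32 mm wide; open, the fingers measure 118 mm over their backs; the gripper's body (76 mm by 178 mm) begins 60 mm behind the grasp point.
Start: joints at [-5.472, 28.281, 77.091, -0, 74.628, -5.472], TCP at [0.625, 0, 0.214] pointing down, gripper open.
Joint ranges: [-166.48, 166.48], [-47.26, 123.95], [12.59, 153.08], [-70.14, 250.14], [6.76, 159.57], [-176.63, 176.63]. Speed limits (degrees/s): [108.29, 108.29, 147.25, 172.46, 172.46, 172.46].

INTERFACE

Orientations are given as a 3x3 rotation matrix whose columns are the frame's x, y, z axes.
In Python, from bench import ctrl gives the robot as it stands. The module is installed in compiled form; this text tells all that it offers. Calls block until the motion is done:
- ctrl.goto(position, orientation): joint-space move of the TCP to a pose.
- ctrl.move_l(position, vel=0.15, ori=None, contact_N=None): straight line of the TCP; ori=None keeps the orientation; vel is the mean speed in m/s. With contact_N (N) it stops when the force on the tool has changed by that much, and returns True; else False.
- ctrl.movej(angles): joint-space move.
- ctrl.command_gripper(opening): opening from 0.0 (shut) to 1.0 (fully open); the grip force is fixed at half the most; returns when the fingers have stopped.
- ctrl.sleep(seconds).
- ctrl.ik(position, orientation): joint angles nearest the present ones, or None.
- ctrl.read_camera(name): name is "scene" or "side" or "wrist"; returns the picture (420x560x3 uint8, blue, green, red); there is no depth.
- ctrl.camera_params(name): a dict with "fx", "fy", "cx", "cy" (pixels), "pose" (4x4, takes a point from camera to world coordinates); the wrist camera has in their place "T_tool_cam" (4x4, takes a point from camera to tool coordinates, whose origin is the TCP and whose axes are the tool frame's). Camera axes: x right, y up, looking along -z (the intrinsics and any distortion apply to the point x, -y, -z); pixel columns grow to the right and rows downward; lengths in m; the calibration is good to about 2 mm. A picture is of the moment at which its call begins: read the wrist's pose just before it. camera_params takes no time and is no camera call.
A pose or a line that the arm cannot do raises ctrl.MotionError and nothing moves.
- ctrl.sign_off(): hands the job in, once; it reports no verdict.
Readings, each from a call of its own:
- ctrl.current_t(): time.
- ctrl.current_q(): joint angles.
- ctrl.current_dq(): joint speeds.
- ctrl.current_effort(): joint torques, N m.
- ctrl.current_tool_pos(): TCP position.
- ctrl.current_eef_rot(): TCP orientation.
- ctrl.current_contact_force(): force on the tool from outside, world axes, zero at the start.
- ctrl.current_wrist_torque(): the same for the moment, N m.
- ctrl.current_grip_width(): opening from 0.0 (shut) to 1.0 (fully open).
Only numpy, scipy, OpenCV 4.12 (cv2) and the standard library are available. Lean on these libraries where they do the work, as an engineer would, in place of code of your own. Each camera call takes 0.05 s, during which the arm holds its last target.

TASK

On the light-scattering goniometer, move the detector arm one hole towards the beam trap: hook a fingertip under the red pull ring, lift the spring index pin out of its hole, swing the arm round to the very next hole on that side, and let the pin drop fully home there. Do not grip or force the ring, only hook it, and do not swing the arm the other way or past that hole. Leave the laser, beam trap, sample cuvette and everything else standing about untouched, and finish clear of the instrument.

Things in the scene. Friction and masses are not known exactly. Their poses are not given: they have to be found in the camera images.
- goniometer: Light-scattering goniometer, fixed: dark breadboard 340 x 500 mm, 24 mm high, with an aluminium arc plate (radius 160 to 222 mm, top 38 mm above the bench) holding nine 10 mm index holes 0.2618 rad apart on a 190 mm radius. Origin on the bench under the pivot; -x points to the middle hole (about towards the robot), +y left seen from the robot, z up. On the pivot: 38 mm square cell block, 110 mm high.
- pivot (a point): Point on the vertical pivot axis of the arm, 38 mm above the bench.
- detector_arm (a joint): Angle of the detector arm about the pivot, rad: 0 in the middle hole (start; arm along the goniometer's -x), positive when its end swings to the goniometer's +y (left), negative to -y. One hole is 0.2618. Bar 44 mm wide, top 56 mm above the bench, end 218 mm from the pivot. Light friction (0.5 N at the ring): it stays where left. Pin home: locked, 0.01 rad play.
- index_pin (a joint): Lift of the spring pin, m: 0 fully home in a hole, upper stop 0.022. The 8 mm round-tipped pin stands 9 mm deep in its hole, so the arm is free above about 0.010. The spring pushes down with 4 N when home, 8 N at the stop. Let go between holes, the tip rides on the plate (reads 0.009) and drops in by itself within about 3 mm of a hole's middle.
- ring_centre (a point): Centre of the red pull ring on the pin: wire 5.6 mm, 45 mm clear inside. Near the arm's end, 172 mm from the pivot, 107 mm above the bench when home; moves with pin and arm. It does not swivel: from its foot (190 mm from the pivot) it leans 45 degrees inwards, so a finger pointing 45 degrees down towards the pivot passes square through it, with 40 mm of free room behind.
- ring_top (a point): Middle of the ring's wire at its highest point, 25.5 mm from ring_centre, up and towards the pivot at 45 degrees: the part that a fingertip lifts from below. Raising a sloping finger also draws it back out of the ring, so put it well through (25 mm) first.
- pull_ring: The red pull ring, 57 mm outside. Its listed origin is not at the ring but on the pivot axis, on the bench when the pin is home; its -x runs along the arm to the ring.
- detector_axis (a point): Point on the arm above its middle, on the axis of the dark detector tube that it carries: tube 40 mm thick, from 34 to 116 mm from the pivot, axis 92 mm above the bench; this point is 78 mm from the pivot.
- laser: Grey finned laser housing 56 x 130 x 50 mm with dark end plates, along the goniometer's y axis at one side of the pivot, its middle 175 mm from it, top 125 mm above the bench. Fixed. Origin under its middle, on the breadboard.
- beam_trap: Black ribbed beam trap, a cylinder 51 mm thick and 80 mm long on a post, along the goniometer's y axis on the side of the pivot opposite to the laser (left or right, it varies), 175 mm from the pivot, top 118 mm above the bench. Fixed. Origin under its middle, on the breadboard. The arm is to swing towards it.
- sample_cuvette: Loose clear cuvette with white cap, 12.5 mm square, 48 mm high, standing in the cell block on the pivot, top 122 mm above the bench. Origin at its foot.
- vial: Loose glass vial with blue cap, 22 mm thick, 45 mm high, on the breadboard beyond the pivot. Origin at its foot.
- filter: Loose dark filter mount, a disc 31 mm across, 8 mm high, on the breadboard's near left corner. Origin at its underside.
- driver: Loose screwdriver, 140 mm long, grey handle, lying on the breadboard's near right corner. Origin under its middle.
- cuvette_rack: Loose white compartment rack 75 x 110 x 35 mm on the bench at the left. Origin under its middle.
- reagent_bottle: Loose amber bottle, 60 mm thick, 115 mm high, on the bench at the right. Origin under its middle.
- beaker: Loose glass beaker, 64 mm across, 85 mm high, on the bench at the right. Origin under its middle.
- tip_box: Loose orange pipette tip box 85 x 120 x 67 mm on the bench at the left. Origin under its middle.

How it is judged (in metres and radians):
On the way, in this order (a step that is already met when the one before it is completed fails the run):
1. with the fingers at the pull ring, the pin is lifted clear of its hole while the arm still stands there (value of joint index_pin above 0.0092 m and contact force between the fingers and pull_ring above 1 N and value of joint detector_arm between -0.1 and 0.1 rad), for 0.1 s.
2. the pin is home in the next hole towards the beam trap (value of joint index_pin below 0.002 m and ((y of beam_trap in the frame of goniometer above 0 m and value of joint detector_arm between 0.2438 and 0.2798 rad) or (y of beam_trap in the frame of goniometer below 0 m and value of joint detector_arm between -0.2798 and -0.2438 rad))), for 0.1 s.
At the end, for the whole second after the job is handed in: The detector arm stands one hole (15 degrees, within 1 degree) from where it was, towards the beam trap, the pin is fully home (within 2 mm) in that hole and everything is at rest (all of step 2 and linear speed of pull_ring below 0.01 m/s); the robot touches nothing.
It fails at once if the arm is swung more than half a hole the wrong way, or more than half a hole past the next hole (((y of beam_trap in the frame of goniometer above 0 m and value of joint detector_arm below -0.13 rad) or (y of beam_trap in the frame of goniometer below 0 m and value of joint detector_arm above 0.13 rad)) or ((y of beam_trap in the frame of goniometer above 0 m and value of joint detector_arm above 0.39 rad) or (y of beam_trap in the frame of goniometer below 0 m and value of joint detector_arm below -0.39 rad))).
It fails at once if the pull ring is gripped or forced (more than 35 N between fingers and ring) (contact force between the fingers and pull_ring above 35 N).
It fails at once if the robot presses on the laser or beam trap (more than 2 N) (contact force between any of the fingers, the arm and laser above 2 N or contact force between any of the fingers, the arm and beam_trap above 2 N).
It fails at once if the sample cuvette is disturbed (more than 5 mm) (distance of sample_cuvette from where it was at the start of the episode above 0.005 m).
It fails at once if something else on the bench is moved (more than 15 mm) (distance of any of vial, filter, driver, cuvette_rack, reagent_bottle, beaker, tip_box from where it was at the start of the episode above 0.015 m).
It also fails if it takes over 42 s, if anything falls off the work surface, if the arm or the gripper's body presses on something with over 40 N, if the wrist force passes 120 N, or if a joint passes its speed limit or range.

## Working session

There is one attempt and no reset: what is moved stays moved. The work goes in short steps, each a Python script; the robot and the scene stay as the last script left them, time stands still between calls to the robot, and variables do not carry over. Pictures are saved under pics/ and viewed, and the job is handed in when it is done.

```bash
mkdir -p pics; python3 - <<'E'
from bench import ctrl
import cv2,numpy as np
np.set_printoptions(precision=4,suppress=True)
for n in ["scene","side","wrist"]:
    cv2.imwrite(f"pics/{n}0.png",ctrl.read_camera(n)); print(n,ctrl.camera_params(n))
print(ctrl.current_t(),ctrl.current_tool_pos(),ctrl.current_eef_rot())
E
```

```text
scene {'fx': 461.3073836546315, 'fy': 461.3073836546315, 'cx': 276.6374835533403, 'cy': 206.67682350264462, 'pose': array([[-0.1977, -0.8442,  0.4982,  1.32  ],
       [ 0.9802, -0.1651,  0.1093,  0.1894],
       [-0.01  ,  0.5099,  0.8602,  1.4088],
       [ 0.    ,  0.    ,  0.    ,  1.    ]])}
side {'fx': 531.3996908005054, 'fy': 531.3996908005054, 'cx': 280.54878493762624, 'cy': 198.4142034013186, 'pose': array([[ 0.9451,  0.2357, -0.2263,  0.2136],
       [-0.3266,  0.7059, -0.6285, -0.8842],
       [ 0.0116,  0.6679,  0.7441,  1.2108],
       [ 0.    ,  0.    ,  0.    ,  1.    ]])}
wrist {'fx': 349.2726523007739, 'fy': 349.2726523007739, 'cx': 281.632116494008, 'cy': 213.46865668318307, 'T_tool_cam': array([[ 1.    ,  0.0001,  0.0001, -0.0007],
       [ 0.0001,  0.2811, -0.9597, -0.1704],
       [-0.0002,  0.9597,  0.2811,  0.0798],
       [ 0.    ,  0.    ,  0.    ,  1.    ]])}
0.15 [0.6247 0.0001 0.2135] [[ 1.     -0.0009 -0.0001]
 [ 0.0001  0.0001  1.    ]
 [-0.0009 -1.      0.0001]]
```

View images.

View pics/scene0.png

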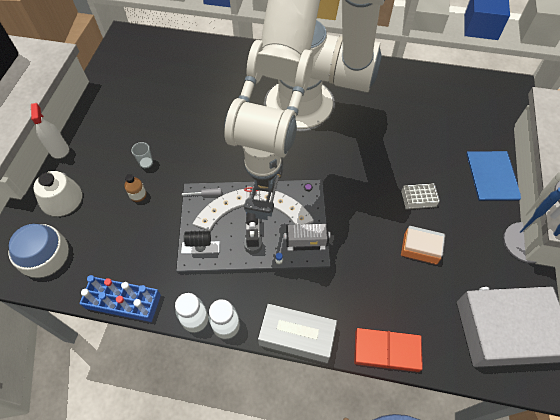

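View pics/side0.png

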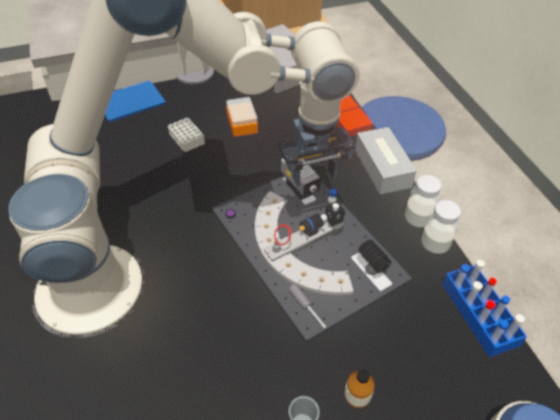

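View pics/wrist0.png

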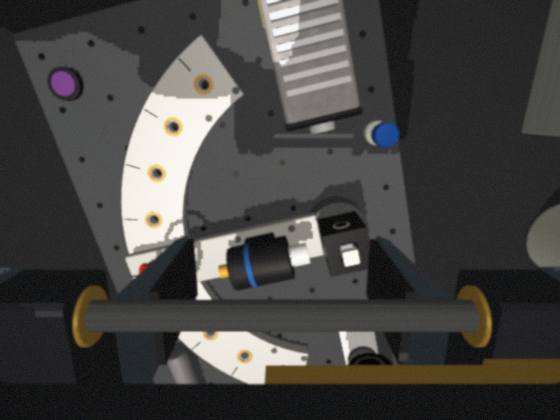

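```bash
python3 - <<'E'
import cv2
im=cv2.imread("pics/side0.png")[170:340,200:420]; cv2.imwrite("pics/s1.png",cv2.resize(im,None,fx=3.6,fy=3.5,interpolation=cv2.INTER_CUBIC))
im=cv2.imread("pics/scene0.png")[170:280,170:340]; cv2.imwrite("pics/c1.png",cv2.resize(im,None,fx=4.5,fy=4.5,interpolation=cv2.INTER_CUBIC))
E
```

```text
(no output)
```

View pics/s1.png

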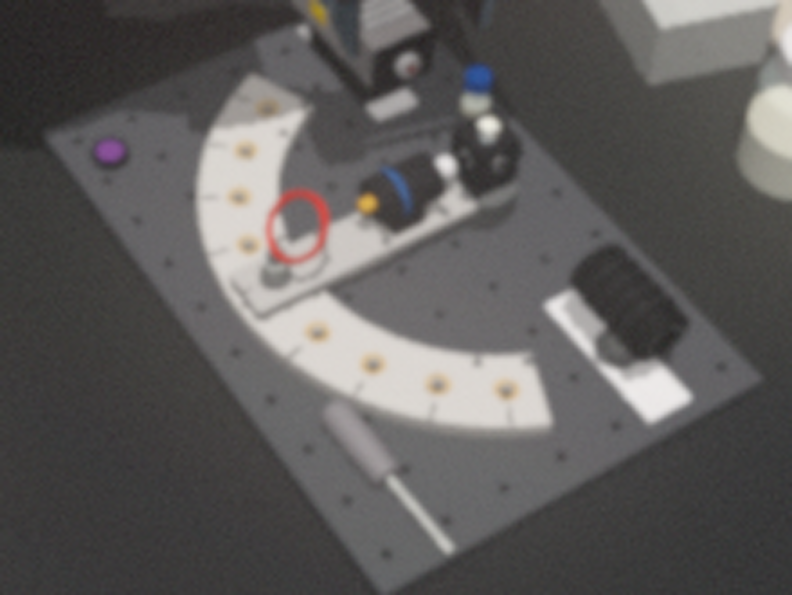

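View pics/c1.png

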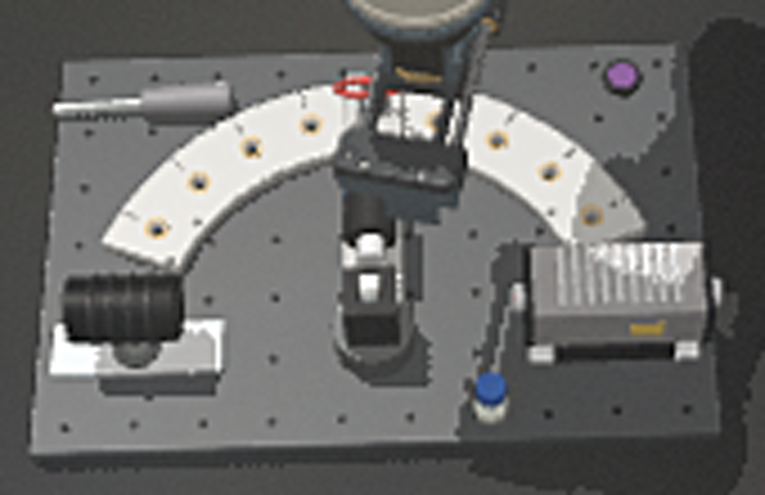

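```bash
cat > h.py <<'E'
import numpy as np
from bench import ctrl
np.set_printoptions(precision=4,suppress=True)
def proj(P,name,toolpose=None):
    p=ctrl.camera_params(name)
    T=p["pose"] if "pose" in p else toolpose@p["T_tool_cam"]
    c=(np.c_[P,np.ones(len(P))]@np.linalg.inv(T).T)[:,:3]
    return np.c_[p["cx"]+p["fx"]*c[:,0]/-c[:,2], p["cy"]+p["fy"]*c[:,1]/c[:,2]]
def tp():
    T=np.eye(4);T[:3,:3]=ctrl.current_eef_rot();T[:3,3]=ctrl.current_tool_pos();return T
def hole(k): a=np.asarray(k)*.2618; return np.c_[-.19*np.cos(a),.19*np.sin(a),np.full(len(a),.038)]
E
cat > fit.py <<'E'
from h import *
from scipy.optimize import least_squares
ks=[4,3,2,1,-1,-2,-3,-4]
S=np.array([(267,107),(245,150),(238,197),(248,244),(318,332),(373,364),(437,384),(507,390)],float)
S=S/[3.6,3.5]+[200,170]-.36
C=np.array([(591,215),(549,172),(497,139),(433,120),(311,125),(251,148),(199,182),(156,228)],float)/4.5+[170,170]-.39
W=np.array([(203,84),(173,126),(156,173),(153,219),(210,333),(244,355)],float); wk=[4,3,2,1,-1,-2]
T=tp()
def w(x,P):
    c,s=np.cos(x[2]),np.sin(x[2]); return P@np.array([[c,-s,0],[s,c,0],[0,0,1]]).T+[x[0],x[1],0]
sets={'side':(S,ks),'scene':(C,ks),'wrist':(W,wk)}
def r(x,names): return np.concatenate([(proj(w(x,hole(sets[n][1])),n,T)-sets[n][0]).ravel() for n in names])
for names in (['side'],['scene'],['wrist'],['side','scene'],['side','scene','wrist']):
    s=least_squares(r,[.65,0,0],args=(names,),loss='soft_l1'); print(names,s.x,np.sqrt(np.mean(r(s.x,names)**2)), np.abs(r(s.x,names)).max())
x=s.x
for n,P in (('ring_c',[-.172,0,.107]),('top',[-.154,0,.125])): 
    P=w(x,np.array([P])); print(n,P,[proj(P,c,T) for c in('side','scene','wrist')])
E
python3 fit.py
```

```text
['side'] [ 0.6787 -0.0341  0.2295] 0.1606936307912295 0.362974884797552
['scene'] [ 0.6816 -0.0336  0.2293] 0.2313929216334801 0.786800094315879
['wrist'] [ 0.6947 -0.0093  0.3826] 13.247334311783098 31.77547673836426
['side', 'scene'] [ 0.6797 -0.0339  0.2291] 0.35729830309978894 0.8232544225514857
['side', 'scene', 'wrist'] [ 0.6808 -0.0339  0.233 ] 8.66991996038315 33.12178733141545
ring_c [[ 0.5135 -0.0736  0.107 ]] [array([[282.761 , 234.2623]]), array([[251.2327, 188.678 ]]), array([[156.792 , 291.9092]])]
top [[ 0.531  -0.0695  0.125 ]] [array([[288.6524, 227.1512]]), array([[250.9526, 190.29  ]]), array([[169.8908, 298.1827]])]
```

```bash
sed -i "s/wk=\[4,3,2,1,-1,-2\]/wk=[4,3,2,1,-2,-3]/" fit.py; python3 fit.py
cat >> h.py <<'E'
X=np.array([.680,-.0339,.2293])
OFF=.0523
def pose(th,depth,perp,lift,off=OFF,X=X):
    """finger tip (in-ring finger, x=-off) depth past ring plane, perp above ring centre, ring lifted"""
    a=X[2]-th   # th arm angle, + -> end to +y : direction (-cos,+sin) local
    e=np.array([np.cos(a),np.sin(a),0]); z=np.array([0,0,1.])
    d=(e-z)/2**.5; u=(e+z)/2**.5
    rc=np.array([X[0],X[1],0])-.172*e+(.107+lift)*z
    return rc+depth*d+(perp+off)*u, np.c_[u,d,np.cross(u,d)]
E
python3 - <<'E'
from h import *
for a in [(0,-.12,0,.08),(0,-.06,0,0),(0,.03,0,0),(0,.03,.016,.015),(-.2618,.03,.016,.015),(-.2618,-.1,0,0)]:
    p,R=pose(*a); print(a,p,ctrl.ik(p,R))
print(ctrl.current_q())
E
```

```text
['side'] [ 0.6787 -0.0341  0.2295] 0.1606936307912295 0.362974884797552
['scene'] [ 0.6816 -0.0336  0.2293] 0.2313929216334801 0.786800094315879
['wrist'] [ 0.6804 -0.0344  0.2278] 0.37450441989082317 1.0322705042743792
['side', 'scene'] [ 0.6797 -0.0339  0.2291] 0.35729830309978894 0.8232544225514857
['side', 'scene', 'wrist'] [ 0.6802 -0.0344  0.2276] 0.38061587762020943 0.9802740871539868
ring_c [[ 0.5127 -0.0732  0.107 ]] [array([[282.4242, 234.2114]]), array([[251.4134, 188.5066]]), array([[155.8545, 291.4605]])]
top [[ 0.5302 -0.0691  0.125 ]] [array([[288.3337, 227.1253]]), array([[251.1069, 190.1163]]), array([[168.9363, 297.8099]])]
(0, -0.12, 0, 0.08) [ 0.4659 -0.0839  0.3088] [-45.2842  -1.577  121.7163  54.7593  47.5254 -92.7058]
(0, -0.06, 0, 0) [ 0.5072 -0.0742  0.1864] [ -38.0013   18.0261  129.8976   90.0441   33.4085 -131.3216]
(0, 0.03, 0, 0) [ 0.5692 -0.0598  0.1228] [ -29.5433   30.2478  126.8928  113.0836   31.4049 -149.6424]
(0, 0.03, 0.016, 0.015) [ 0.5802 -0.0572  0.1491] [ -28.289    26.3801  124.2393  103.8189   28.8039 -137.6433]
(-0.2618, 0.03, 0.016, 0.015) [ 0.5896 -0.0822  0.1491] [ -36.544    28.818   115.5146   75.3885   41.3419 -127.0672]
(-0.2618, -0.1, 0, 0) [ 0.4986 -0.1309  0.2147] [ -50.9098   18.3289  117.875    60.5225   52.8881 -121.5628]
[-5.4694 28.3087 77.1181  0.0008 74.6277 -5.4729]
```

```bash
python3 - <<'E'
from h import *
seq=[(0,x,0,0) for x in np.linspace(-.06,.03,10)]+[(0,.03,x,0) for x in np.linspace(0,.016,4)]+[(0,.03,.016,x) for x in np.linspace(0,.015,4)]+[(t,.03,.016,.015) for t in np.linspace(0,-.2618,7)]
for a in seq:
    p,R=pose(*a); q=ctrl.ik(p,R); print(np.round(a,3),q if q is None else np.round(q,1))
    
p,R=pose(0,-.06,0,0);R2=R.copy();R2[:,0]*=-1;R2[:,2]*=-1;print(ctrl.ik(p,R2))
E
```

```text
[ 0.   -0.06  0.    0.  ] [ -38.    18.   129.9   90.    33.4 -131.3]
[ 0.   -0.05  0.    0.  ] [ -36.9   19.5  129.7   92.9   32.9 -133.7]
[ 0.   -0.04  0.    0.  ] [ -35.9   20.9  129.5   95.8   32.5 -136. ]
[ 0.   -0.03  0.    0.  ] [ -34.9   22.3  129.3   98.6   32.1 -138.2]
[ 0.   -0.02  0.    0.  ] [ -33.9   23.7  129.   101.3   31.9 -140.4]
[ 0.   -0.01  0.    0.  ] [ -33.    25.1  128.6  103.9   31.7 -142.5]
[0. 0. 0. 0.] [ -32.1   26.4  128.2  106.3   31.5 -144.5]
[0.   0.01 0.   0.  ] [ -31.2   27.7  127.8  108.7   31.5 -146.3]
[0.   0.02 0.   0.  ] [ -30.4   29.   127.4  111.    31.4 -148. ]
[0.   0.03 0.   0.  ] [ -29.5   30.2  126.9  113.1   31.4 -149.6]
[0.   0.03 0.   0.  ] [ -29.5   30.2  126.9  113.1   31.4 -149.6]
[0.    0.03  0.005 0.   ] [ -29.1   29.7  126.3  111.8   30.8 -147.7]
[0.    0.03  0.011 0.   ] [ -28.7   29.2  125.6  110.4   30.2 -145.7]
[0.    0.03  0.016 0.   ] [ -28.3   28.7  125.   109.1   29.7 -143.6]
[0.    0.03  0.016 0.   ] [ -28.3   28.7  125.   109.1   29.7 -143.6]
[0.    0.03  0.016 0.005] [ -28.3   27.9  124.8  107.4   29.4 -141.7]
[0.    0.03  0.016 0.01 ] [ -28.3   27.1  124.5  105.6   29.1 -139.7]
[0.    0.03  0.016 0.015] [ -28.3   26.4  124.2  103.8   28.8 -137.6]
[0.    0.03  0.016 0.015] [ -28.3   26.4  124.2  103.8   28.8 -137.6]
[-0.044  0.03   0.016  0.015] [ -30.1   26.7  123.1   97.9   30.7 -135.1]
[-0.087  0.03   0.016  0.015] [ -31.7   27.   121.8   92.5   32.7 -132.9]
[-0.131  0.03   0.016  0.015] [ -33.2   27.4  120.4   87.6   34.8 -131.1]
[-0.175  0.03   0.016  0.015] [ -34.4   27.8  118.8   83.1   37.  -129.5]
[-0.218  0.03   0.016  0.015] [ -35.6   28.3  117.2   79.1   39.1 -128.2]
[-0.262  0.03   0.016  0.015] [ -36.5   28.8  115.5   75.4   41.3 -127.1]
[-38.0013  18.0261 129.8976  90.0441  33.4085  48.6784]
```

```bash
python3 - <<'E'
from h import *
import cv2
ctrl.goto(*pose(0,-.12,0,.08)); print(ctrl.current_t())
ctrl.goto(*pose(0,-.05,0,0)); print(ctrl.current_t(),ctrl.current_tool_pos(),pose(0,-.05,0,0)[0],ctrl.current_contact_force())
p=tp(); cv2.imwrite("pics/w2.png",ctrl.read_camera("wrist")); 
s=ctrl.read_camera("side"); cv2.imwrite("pics/s2.png",s); cv2.imwrite("pics/s2z.png",cv2.resize(s[170:310,200:390],None,fx=4.2,fy=4.2,interpolation=cv2.INTER_CUBIC))
c=ctrl.read_camera("scene");cv2.imwrite("pics/c2z.png",cv2.resize(c[130:270,170:350],None,fx=4.2,fy=4.2,interpolation=cv2.INTER_CUBIC))
E
```

```text
1.5667
2.3083 [ 0.5147 -0.0723  0.1796] [ 0.5141 -0.0726  0.1793] [-0.2002 -0.4785  0.6727]
```

View pics/w2.png

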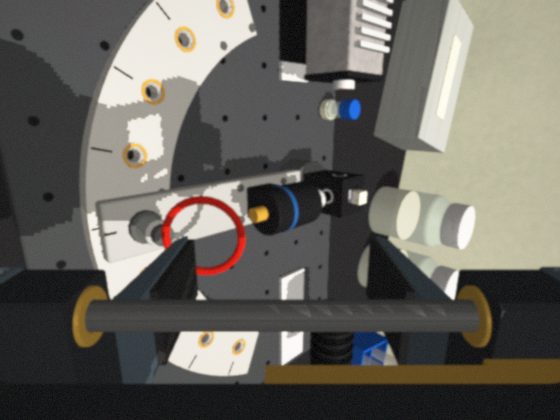

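View pics/s2z.png

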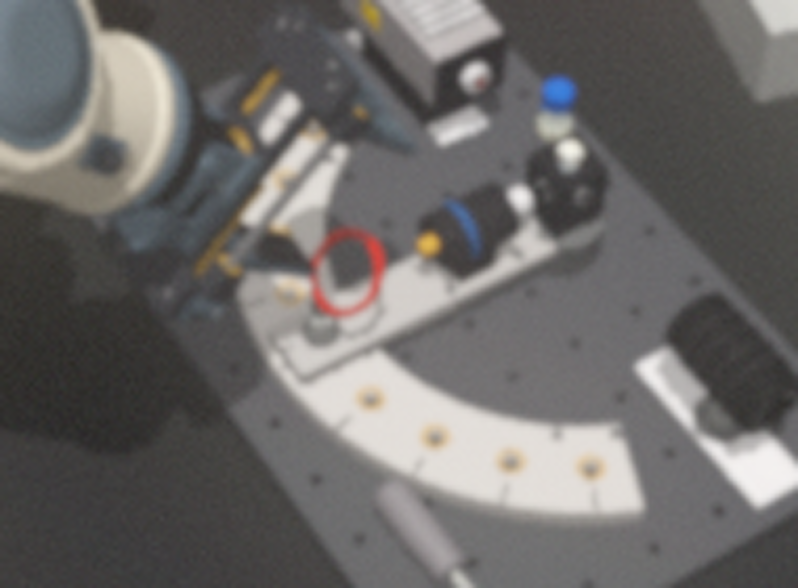

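View pics/c2z.png

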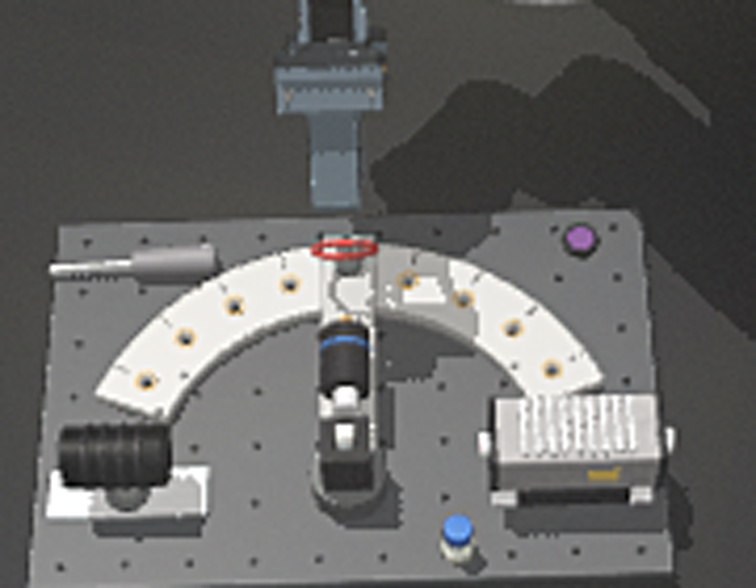

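```bash
python3 - <<'E'
from h import *
import cv2
T=tp(); R=T[:3,:3]; t=T[:3,3]
d=lambda v: proj(np.array([R@np.array(v)+t]),'wrist',T)[0]
e=np.array([np.cos(X[2]),np.sin(X[2]),0]);rc=np.array([X[0],X[1],.107])-.172*e
print('ring c',proj(rc[None],'wrist',T),'side',proj(rc[None],'side'),'scene',proj(rc[None],'scene'))
u=(e+[0,0,1])/2**.5;s=np.cross(u,(e-[0,0,1])/2**.5)
print('ring',[proj((rc+.0255*v)[None],'wrist',T)[0] for v in(u,-u,s,-s)])
for v in [(-.0455,0,.016),(-.0455,0,-.016),(-.059,0,.016),(-.059,0,-.016),(-.052,-.03,.016)]: print(v,d(v))
im=cv2.imread('pics/w2.png');cv2.imwrite('pics/w2z.png',cv2.resize(im[180:320,90:280],None,fx=4.2,fy=4.2,interpolation=cv2.INTER_CUBIC))
E
```

```text
ring c [[202.8844 234.0616]] side [[282.3378 234.1798]] scene [[251.4754 188.4704]]
ring [array([240.8226, 234.0848]), array([164.9288, 234.0385]), array([200.4466, 197.1738]), array([205.1772, 268.7567])]
(-0.0455, 0, 0.016) [195.6051 238.9244]
(-0.0455, 0, -0.016) [199.6464 293.8732]
(-0.059, 0, 0.016) [169.7044 238.9188]
(-0.059, 0, -0.016) [174.9652 293.8673]
(-0.052, -0.03, 0.016) [164.6165 262.9222]
```

View pics/w2z.png

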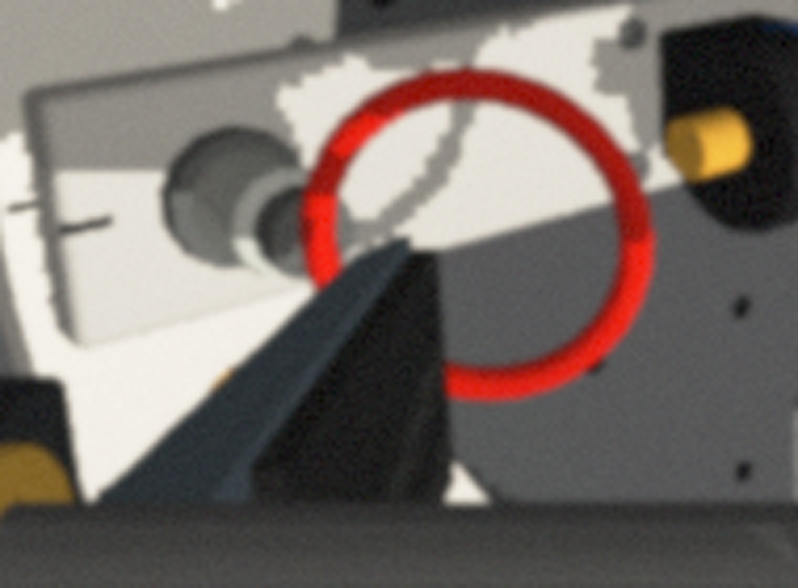

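```bash
python3 - <<'E'
from h import *
import cv2
p,R=pose(0,-.05,-.004,0); ctrl.move_l(p,vel=.05,ori=R)
p,R=pose(0,.03,-.004,0); print(ctrl.move_l(p,vel=.05,ori=R,contact_N=5))
print(ctrl.current_t(),ctrl.current_tool_pos()-p,ctrl.current_contact_force())
cv2.imwrite("pics/w3.png",ctrl.read_camera("wrist")); 
s=ctrl.read_camera("side"); cv2.imwrite("pics/s3z.png",cv2.resize(s[170:310,200:390],None,fx=4.2,fy=4.2,interpolation=cv2.INTER_CUBIC))
E
```

```text
False
4.4583 [-0.0001 -0.0001  0.0002] [-1.4304  0.1217  0.3019]
```

View pics/w3.png

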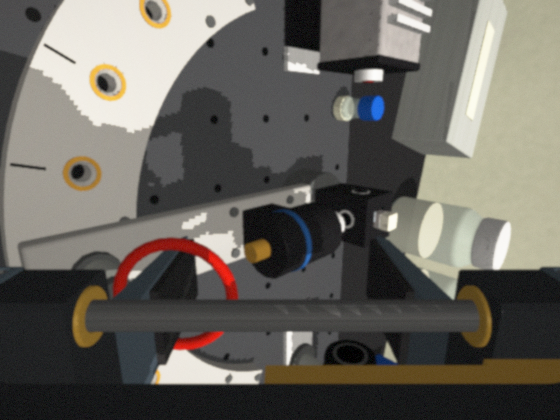

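View pics/s3z.png

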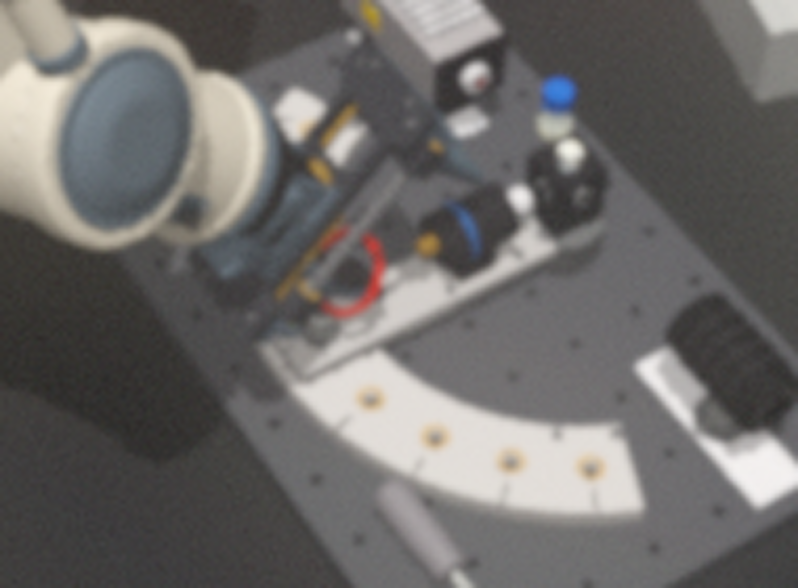

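```bash
python3 - <<'E'
from h import *
f0=ctrl.current_contact_force()
p0,R=pose(0,.03,-.004,0)
p,_=pose(0,.03,.016,0); print(ctrl.move_l(p,vel=.02,ori=R,contact_N=3))
q=ctrl.current_tool_pos(); print(ctrl.current_t(),'travel',np.linalg.norm(q-p0),q-p,ctrl.current_contact_force()-f0)
ctrl.sleep(.2); print(ctrl.current_contact_force()-f0)
E
```

```text
True
5.275 travel 0.014204817800070603 [-0.004  -0.0008 -0.0041] [-0.4913 -1.8092  0.3408]
[ 0.3885 -1.8978  1.0597]
```

```bash
python3 - <<'E'
from h import *
p0=ctrl.current_tool_pos(); 
for dz in (.003,.006,.009):
    h=ctrl.move_l(p0+[0,0,dz],vel=.03,contact_N=15); ctrl.sleep(.1)
    print(ctrl.current_t(),h,ctrl.current_tool_pos()-p0,ctrl.current_contact_force())
    if h: break
E
```

```text
5.825 False [-0.0002 -0.      0.0028] [-1.1667 -1.8108 -3.894 ]
6.175 False [-0.0002  0.      0.0059] [-2.5366 -0.3637 -5.4119]
6.525 False [-0.0001  0.0001  0.0089] [-3.1986 -0.4563 -3.8332]
```

```bash
python3 - <<'E'
from h import *
import cv2
p0=ctrl.current_tool_pos(); 
for dz in (.003,.006):
    h=ctrl.move_l(p0+[0,0,dz],vel=.03,contact_N=15); ctrl.sleep(.1)
    print(ctrl.current_t(),h,ctrl.current_tool_pos()-p0,ctrl.current_contact_force())
    if h: break
ctrl.sleep(.2)
T=tp();print(T)
cv2.imwrite("pics/w4.png",ctrl.read_camera("wrist")); 
s=ctrl.read_camera("side"); cv2.imwrite("pics/s4z.png",cv2.resize(s[190:300,240:390],None,fx=5.2,fy=5.2,interpolation=cv2.INTER_CUBIC))
E
```

```text
6.875 False [-0.      0.      0.0029] [-2.0522 -0.425  -5.6292]
7.225 False [-0.0001  0.      0.0059] [-3.0805 -0.6074 -6.3085]
[[ 0.6895  0.6877 -0.2273  0.5758]
 [ 0.1605  0.161   0.9738 -0.058 ]
 [ 0.7063 -0.7079  0.0006  0.1444]
 [ 0.      0.      0.      1.    ]]
```

View pics/w4.png

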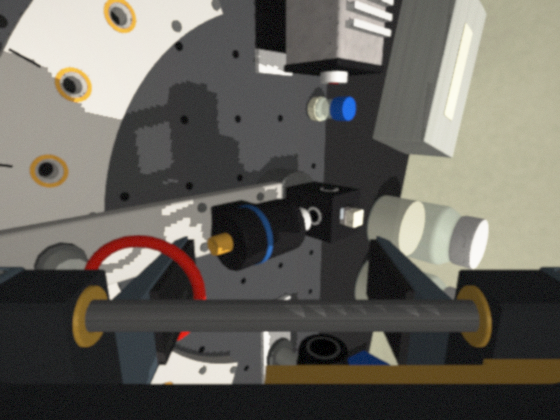

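View pics/s4z.png

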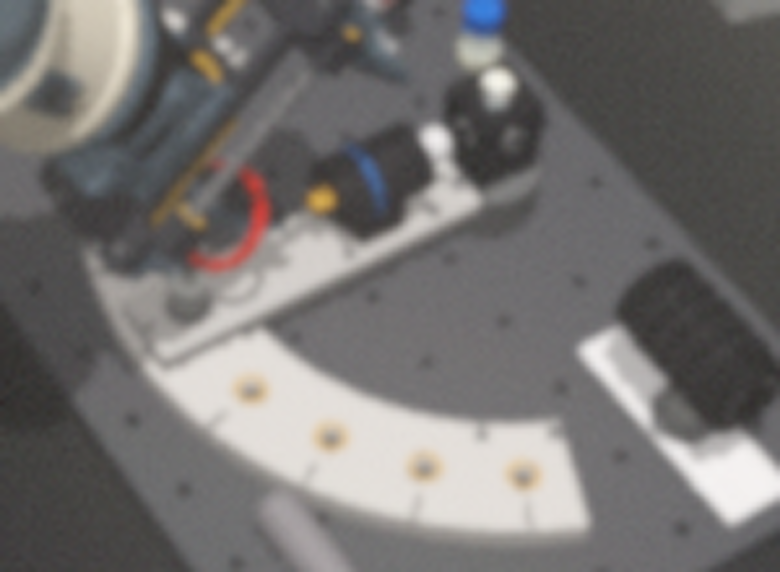

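```bash
python3 - <<'E'
from h import *
import cv2
T=tp(); im=cv2.imread('pics/w4.png').astype(int)
m=(im[:,:,2]>120)&(im[:,:,1]<60)&(im[:,:,0]<60)
m[:200]=0;m[:,230:]=0
v,u=np.nonzero(m);print(u.min(),u.max(),v.min(),v.max())
P=lambda L,th:(lambda e:(np.array([X[0],X[1],.107+L])-.172*e)+.0283*np.array([np.cos(t)*(e+[0,0,1])/2**.5+np.sin(t)*np.array([-e[1],e[0],0]) for t in np.linspace(0,6.28,200)]))(np.array([np.cos(X[2]-th),np.sin(X[2]-th),0]))
for L in (.008,.01,.012,.014,.016,.018):
    q=proj(P(L,0),'wrist',T); print(L,q.min(0),q.max(0))
E
```

```text
86 205 236 339
0.008 [ 77.6954 233.2186] [200.2319 342.7038]
0.01 [ 79.0476 234.2997] [202.5994 344.5636]
0.012 [ 80.423  235.4002] [205.007  346.4535]
0.014 [ 81.8222 236.5205] [207.4559 348.3743]
0.016 [ 83.2438 237.6613] [209.947  350.3268]
0.018 [ 84.6902 238.8231] [212.4814 352.3116]
```

```bash
python3 - <<'E'
from h import *
import cv2
from scipy.spatial.transform import Rotation as Ro
p0=ctrl.current_tool_pos()+[0,0,.002]; R0=ctrl.current_eef_rot(); c=np.array([X[0],X[1],0])
h=ctrl.move_l(p0,vel=.03,contact_N=12); print(h)
np.savez('sw.npz',p0=p0,R0=R0)
for th in np.linspace(0,.2618,7)[1:]:
    M=Ro.from_euler('z',th).as_matrix()
    h=ctrl.move_l(c+M@(p0-c),vel=.04,ori=M@R0,contact_N=15)
    print(round(ctrl.current_t(),2),h,ctrl.current_contact_force())
    if h: break
T=tp();np.save('T5.npy',T)
cv2.imwrite("pics/w5.png",ctrl.read_camera("wrist")); 
s=ctrl.read_camera("side"); cv2.imwrite("pics/s5z.png",cv2.resize(s[190:300,240:390],None,fx=5.2,fy=5.2,interpolation=cv2.INTER_CUBIC))
E
```

```text
False
8.04 False [-4.0389 -1.3803 -6.5994]
8.31 False [-6.1146 -1.7316 -6.5826]
8.57 False [-6.8475 -2.8563 -6.3007]
8.84 False [-5.8959 -2.5973 -7.6239]
9.11 False [-6.778  -3.6525 -6.0619]
9.38 False [-8.1147 -4.7633 -7.1312]
```

View pics/w5.png

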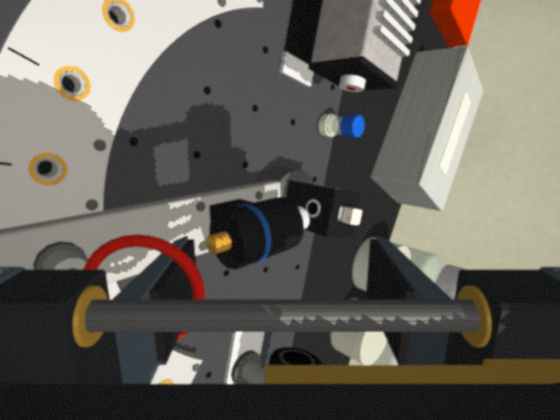

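View pics/s5z.png

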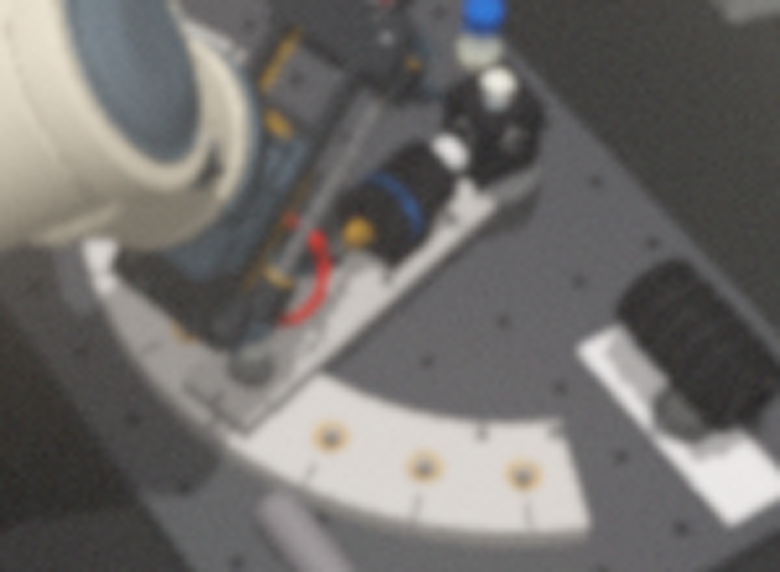

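```bash
python3 - <<'E'
from h import *
import cv2
p0=ctrl.current_tool_pos()
for dz in (.004,.007,.010,.013,.016,.019):
    ctrl.move_l(p0-[0,0,dz],vel=.03); ctrl.sleep(.1)
    print(round(ctrl.current_t(),2),dz,ctrl.current_contact_force())
T=tp();np.save('T6.npy',T)
cv2.imwrite("pics/w6.png",ctrl.read_camera("wrist")); 
s=ctrl.read_camera("side"); cv2.imwrite("pics/s6z.png",cv2.resize(s[190:300,240:390],None,fx=5.2,fy=5.2,interpolation=cv2.INTER_CUBIC))
im=cv2.imread('pics/w6.png').astype(int)
m=(im[:,:,2]>120)&(im[:,:,1]<60)&(im[:,:,0]<60)
m[:200]=0;m[:,240:]=0
v,u=np.nonzero(m);print(u.min(),u.max(),v.min(),v.max())
P=lambda L,th:(lambda e:(np.array([X[0],X[1],.107+L])-.172*e)+.0283*np.array([np.cos(t)*(e+[0,0,1])/2**.5+np.sin(t)*np.array([-e[1],e[0],0]) for t in np.linspace(0,6.28,200)]))(np.array([np.cos(X[2]-th),np.sin(X[2]-th),0]))
for th in(-.25,-.2618,-.275):
  for L in (0,.009):
    q=proj(P(L,th),'wrist',T); print(th,L,q.min(0),q.max(0))
E
```

```text
9.87 0.004 [-6.057  -1.9054 -6.1207]
10.22 0.007 [-6.6118 -3.6414 -5.2252]
10.57 0.01 [-6.8093 -2.8716 -5.3606]
10.92 0.013 [-6.285  -3.9031 -4.2085]
11.27 0.016 [-1.7533 -1.1245 -2.3432]
11.62 0.019 [ 0.0668 -0.2255 -0.8481]
92 209 239 348
-0.25 0 [ 83.2941 232.6017] [211.0871 347.2057]
-0.25 0.009 [ 90.0811 237.8278] [223.0243 356.3757]
-0.2618 0 [ 83.9565 237.3077] [211.3287 350.5747]
-0.2618 0.009 [ 90.7437 242.724 ] [223.2232 359.8292]
-0.275 0 [ 84.7447 242.5395] [211.6524 354.2748]
-0.275 0.009 [ 91.5447 248.1652] [223.5064 363.6192]
```

View pics/w6.png

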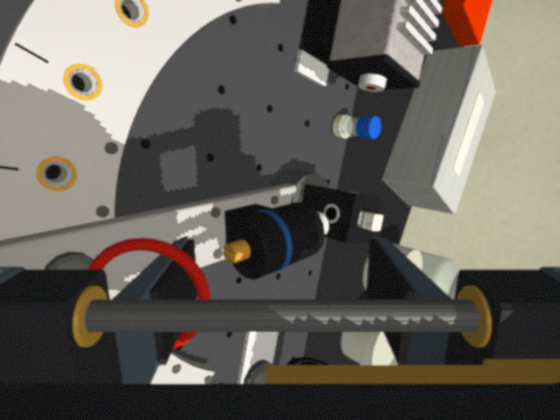

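```bash
python3 - <<'E'
from h import *
import cv2
p=ctrl.current_tool_pos();R=ctrl.current_eef_rot();u=R[:,0];d=R[:,1]
q,_=pose(-.2618,0,-.004,0); rel=R.T@(p-q); print('rel',rel)
p2=p-u*(rel[0]); 
print(ctrl.move_l(p2,vel=.03,contact_N=5),ctrl.current_contact_force())
print(ctrl.move_l(p2-d*.06,vel=.06,contact_N=5),ctrl.current_contact_force())
p3=p2-d*.13; p3[2]+=.05
print(ctrl.move_l(p3,vel=.15))
ctrl.sleep(.3);print(ctrl.current_t(),ctrl.current_contact_force())
T=tp();np.save('T7.npy',T)
w=ctrl.read_camera("wrist");cv2.imwrite("pics/w7.png",w); 
s=ctrl.read_camera("side"); cv2.imwrite("pics/s7.png",s);cv2.imwrite("pics/s7z.png",cv2.resize(s[190:300,240:390],None,fx=5.2,fy=5.2,interpolation=cv2.INTER_CUBIC))
im=w.astype(int)
m=(im[:,:,2]>110)&(im[:,:,1]<70)&(im[:,:,0]<70);m[:,260:]=0
v,uu=np.nonzero(m);print(uu.min(),uu.max(),v.min(),v.max())
P=lambda L,th:(lambda e:(np.array([X[0],X[1],.107+L])-.172*e)+.0283*np.array([np.cos(t)*(e+[0,0,1])/2**.5+np.sin(t)*np.array([-e[1],e[0],0]) for t in np.linspace(0,6.28,200)]))(np.array([np.cos(X[2]-th),np.sin(X[2]-th),0]))
for th in(-.245,-.2618,-.28):
  for L in (0,.009):
    q=proj(P(L,th),'wrist',T); print(th,L,q.min(0),q.max(0))
E
```

```text
rel [ 0.012   0.0315 -0.0004]
False [ 0.1011  0.3449 -0.013 ]
False [-0.41    0.4338 -0.1907]
False
14.6083 [-0.9665  0.2685 -0.2345]
158 220 174 233
-0.245 0 [158.0397 169.3277] [221.1604 230.6403]
-0.245 0.009 [162.801  170.4979] [227.1609 232.9441]
-0.2618 0 [158.325 172.664] [221.2948 233.4893]
-0.2618 0.009 [163.0817 173.9004] [227.2842 235.84  ]
-0.28 0 [158.6829 176.2647] [221.4969 236.5362]
-0.28 0.009 [163.4329 177.5719] [227.4697 238.9365]
```

View pics/w7.png

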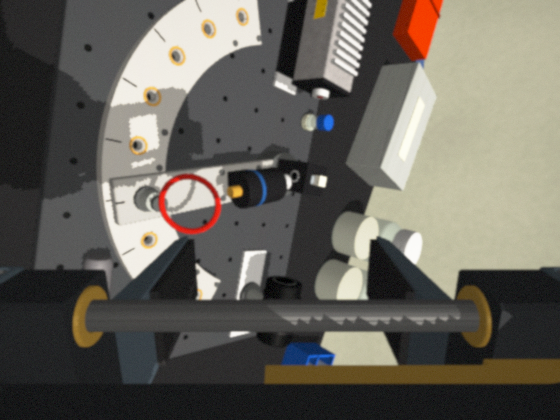

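View pics/s7z.png

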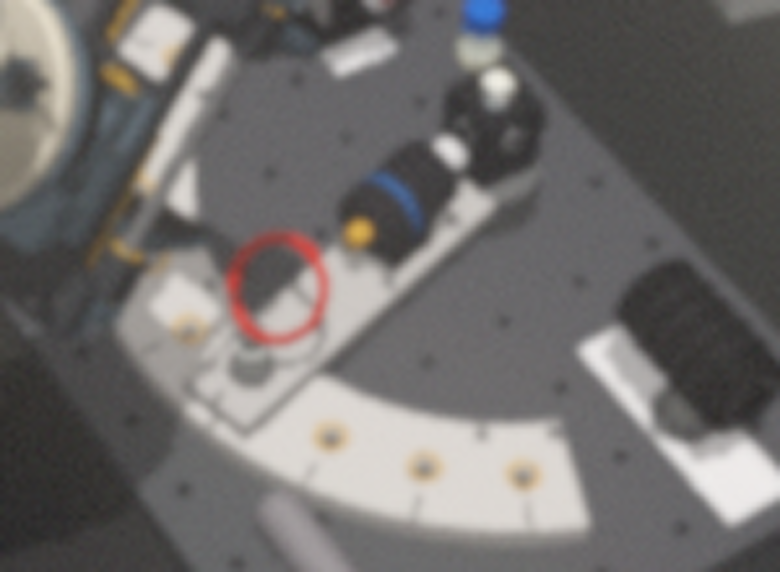

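```bash
python3 -c "
from bench import ctrl
print(ctrl.current_contact_force(),abs(ctrl.current_dq()).max()); ctrl.sign_off()"
```

```text
[-1.01648123  0.05303269  0.4123593 ] 0.15485850053695047
the job is handed in; nothing more can be done
```

I moved the detector arm one hole towards the beam trap (the robot's right, goniometer -y). The pin appears fully home in that hole, and I handed the job in at about 14.6 s. The sign-off gives no verdict, and I could not read the two joint values directly.

- **How it was done:** I put one finger of the open gripper about 30 mm through the ring and hooked its top. I raised the pin about 13–15 mm, swung 0.2618 rad about the pivot, then lowered until the spring force was gone and backed out. Force readings stayed around 12 N at most, well under the 35 N limit.
- **Arm and pin:** the last wrist picture has the ring spanning columns 158–220 and rows 174–233. My model for pin home at -0.2618 rad predicts columns 158–221 and rows 173–233. A pin riding on the plate would have put the right edge near column 227. The last side picture shows three free holes left on the trap side, as there should be.
- **Surroundings:** the gripper stands well clear of the instrument, and the force reading was about 1 N, which is the noise level in free air. Nothing looked disturbed in the last pictures. I judged that by eye and did not measure each loose object.

One thing was slightly off: first contact with the ring came about 1 mm later than predicted and a little to one side. It evened out during the lift.

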